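# Swap a basket-rack on the disintegration tester

## Robot

A 6-joint arm with a two-finger parallel gripper is mounted at the origin on the work surface. World frame = base frame: x ahead of the robot, y to its left, z up, the work surface at z = 0. Lengths are in m, angles in rad, forces in N, time in s.
With the tool pointing down it reaches from about 0.425 to 0.95 m from the base axis. Payload 3.5 kg.
Tool frame: the origin (TCP) lies midway between the tips of the shut fingers; the grasp point (between the pads) lies 19 mm behind it (bot.grasp_offset is the distance from the TCP to the grasp point, in m); z points along the fingers, y is the direction in which the jaws open and shut (so a half turn about z gives the same grasp; the last joint's range is limited). The gripper opens to 85 mm and grips with 20 to 120 N. Pads are 22 mm wide; open, the fingers measure 114 mm over their backs; the gripper's body (76 mm by 85 mm) begins 54 mm behind the grasp point. The pads swing forward as they close: fully open they stand 13 mm farther back than shut.
Start: joints at [-1.499, 0.286, 1.577, -0, 1.279, -0.15], TCP at [0.149, -0.658, 0.231] pointing down, gripper open.
Joint ranges: [-2.77, 2.77], [-0.9, 2.22], [0.21, 2.48], [-1.53, 4.67], [0.24, 2.81], [-2.84, 2.84]. Speed limits (rad/s): [2.79, 2.79, 3.14, 3.14, 3.14, 3.14].

## Interface

Orientations are given as [roll, pitch, yaw] about the fixed x, y, z axes, in that order (R = Rz(yaw) Ry(pitch) Rx(roll)).
In Python, from rig import bot gives the robot as it stands.
- The arm moves only by the tool servo_tool, never from a script. Its argument "moves" is a list of rows, each a list of 3 entries, a list of its own where there are three numbers: the turn, a rotation vector about the world's x, y, z in degrees, then the shift along the world's x, y, z in mm, then the opening, from 0 (shut) to 1 (fully open). A call has 1 to 5 rows; each row shifts and turns the commanded pose from where the row before left it; what a row does not reach is not made up. A row lasts 1/8 s, in which the tool goes at most 62.5 mm and 10.7 degrees, less where a joint would pass 70% of its speed; a pose out of reach is approached as far as the arm can. A call with a gripper value outside its range is refused whole. The fingers move at their own pace and stop on an object; "grip_force" is the grip in N (left out, the last holds). Time passes only in rows, so rows that do not move let the fingers close. It gives the time, the measured TCP pose, the force and the opening at its end, in the units of the state.
- bot.read_state(): the state, without advancing time (a new reading comes with each control period).
- bot.capture(name): name is "side" or "top" or "wrist"; returns a dict with "img" (384x512x3 uint8, blue, green, red), "fx", "fy", "cx", "cy" (pixels), "R" (3x3) and "t" (3): a world point X has camera coordinates R X + t. Camera axes: x right, y down, z forward; pixel columns grow to the right and rows downward; lengths in m; the calibration is good to about 2 mm. The wrist camera is an equidistant fisheye: a pixel r from the principal point sees the ray r / f radians off the axis. A picture is of the moment at which its call begins. There is no depth.
- bot.job_done(): hands the job in, once; it reports no verdict.
Trained networks look in a picture, given as the dict that the camera call returned (one of the last four; its "shot" number tells which), for a name from the list of things; names that differ only in an ending like _2 or _b are one class to them, and where a whole thing is asked for, a point or a joint stands for the part that bears it (a point fixed in the world has none). Each returns a list of dicts, best first, with "conf" (0 to 1); they miss things now and then, are a little off and sometimes report something else, mostly with a low value. They report only what shows in the picture. A call takes as long as a camera call.
- bot.boxes_of(picture, target): "at" ([x, y, z] in m, in world coordinates, good to about 4 mm: the middle of the surface that is visible of it).
- bot.outline_of(picture, target): "mask" (384x512 bool, what is visible of it).
The state is a dict: "t": time; "joint_pos": joint angles; "qvel": joint speeds; "effort": joint torques, N m; "position": TCP position; "eef_rot": TCP orientation; "wrist_force": force on the tool from outside, world axes, zero at the start; "wrist_torque": the same for the moment, N m; "width": opening from 0.0 (shut) to 1.0 (fully open).
Only numpy, scipy, OpenCV 4.12 (cv2) and the standard library are available. Lean on these libraries where they do the work, as an engineer would, in place of code of your own. Each camera call takes 0.05 s, during which the arm holds its last target.

## Task

Swap the used basket-rack on the disintegration tester for the spare: lift the one with the red knob up over the lips of its hanger fork and off, and stand it upright and flat in the middle of the empty drip dish, then take the one with the yellow knob from the other dish and hang it, fully seated, in the fork the red one came off. The tubes are glass, so keep both baskets upright and set them down gently, never dropping them. Leave the blue-knobbed basket hanging as it is and do not shift the beaker, bottle or jar.

Things in the scene. Friction and masses are not known exactly. Their poses are not given: they have to be found in the camera images.
- basket_red_centre (a point): Used basket-rack, hung by its red knob in fork a; 205 mm tall, 0.3-0.5 kg, z up its axis. From the foot: cage of glass tubes and round plates 90 mm across (0-89 mm), shaft 8 mm (89-165; lowest 8 mm a 16 mm collar), knob 24 mm across (165-205). Point on the axis, 102.5 mm above the foot; the knob's middle is 82.5 mm higher. Grasp the knob from above, at any yaw
- basket_yellow_centre (a point): Spare basket-rack with yellow knob, standing in one of the two drip dishes; same shape, sizes and point as the red-knobbed one
- basket_blue_centre (a point): Basket-rack with blue knob hanging in fork b; same shape, sizes and point as the red-knobbed one. It stays where it is
- fork_a_seat (a point): Seat of fork a, the rigid steel hanger fork that holds the red-knobbed basket at the start. Point: middle of the slot on the tines' top face, where the knob's underside rests, the shaft passing down through the slot. z up; the slot's mouth opens along -x of this frame; y across. Slot 13 mm wide, two tines each 10 mm wide and 8 mm thick. Height 210 to 260 mm
- fork_a_mouth (a point): Open end of fork a's slot, 32 mm from its seat towards -x, same axes. The last 12 mm of the tines flare apart. Lips standing 7 mm above the tines, 14 to 20 mm in front of the seat, keep the knob in: its underside must rise over them to pass. Slot's closed end 7 mm behind the seat (+x); clamp block 13 mm above tine level from 71 mm behind on; tester column 100 mm behind
- fork_b_seat (a point): Seat of fork b, which holds the blue-knobbed basket; same fork, same axes, 160 mm beside fork a, its height its own (210 to 260 mm)
- dish_free_seat (a point): Middle of the floor of the empty round metal drip dish, fixed: 124 mm across outside, floor 110 mm across and 4 mm above the table, rim 14 mm above the table
- dish_spare_seat (a point): Middle of the floor of the other drip dish, same size, also fixed, in which the yellow-knobbed basket stands
- tester: White two-station disintegration tester, fixed, tank and beakers taken out. Origin at table height; front faces -x of this frame. Base plate x -150 to +180, y -200 to +200 mm, top at 30 mm; column x +20 to +180, full width, 440 mm high, its control head 10 mm prouder from 335 to 435 mm up. The forks' seats are at x -80, y +80 and -80
- beaker_centre (a point): Bystander: empty glass beaker, 105 mm across, 145 mm tall, open top, standing on the bench between tester and dishes; point half-way up
- bottle_centre (a point): Bystander: amber bottle, 60 mm across, 130 mm tall; point half-way up
- jar_centre (a point): Bystander: small white jar with blue lid, 56 mm across, 60 mm tall; point half-way up

How it is judged:
On the way, in this order (a step that is already met when the one before it is completed fails the run):
1. the red-knobbed basket is lifted up off its fork and clear of it (horizontal distance between basket_red_centre and fork_a_seat above 0.07 m), for 0.1 s.
2. the red-knobbed basket stands flat in the empty dish, let go (horizontal distance between basket_red_centre and dish_free_seat below 0.016 m and z of basket_red_centre in the frame of dish_free_seat between 0.0985 and 0.1065 m and angle between basket_red_centre's own z axis and vertical below 0.05 rad and contact force between basket_red and the fingers below 0.1 N and linear speed of basket_red below 0.02 m/s), for 0.2 s.
At the end, for the whole second after the job is handed in: Red-knobbed basket upright (3 deg) on the floor of the once empty dish, within 16 mm of its middle; yellow-knobbed one seated in the fork the red came off (4 mm in height, 6 mm across, 9 mm along it, upright within 4 deg); blue-knobbed one seated in its own fork; all at rest (horizontal distance between basket_red_centre and dish_free_seat below 0.016 m and z of basket_red_centre in the frame of dish_free_seat between 0.0985 and 0.1065 m and angle between basket_red_centre's own z axis and vertical below 0.05 rad and x of basket_yellow_centre in the frame of fork_a_seat between -0.009 and 0.009 m and y of basket_yellow_centre in the frame of fork_a_seat between -0.006 and 0.006 m and z of basket_yellow_centre in the frame of fork_a_seat between -0.0665 and -0.059 m and angle between each of basket_yellow_centre, basket_blue_centre's own z axis and vertical below 0.07 rad and x of basket_blue_centre in the frame of fork_b_seat between -0.009 and 0.009 m and y of basket_blue_centre in the frame of fork_b_seat between -0.006 and 0.006 m and z of basket_blue_centre in the frame of fork_b_seat between -0.0665 and -0.059 m and linear speed of each of basket_red, basket_yellow, basket_blue below 0.03 m/s); the robot touches nothing.
It fails at once if the red- or yellow-knobbed basket is tipped more than 30 degrees (angle between any of basket_red_centre, basket_yellow_centre's own z axis and vertical above 0.52 rad).
It fails at once if the blue-knobbed basket is knocked (moved more than 15 mm) (distance of basket_blue_centre from where it was at the start of the episode above 0.015 m).
It fails at once if the beaker, bottle or jar is shifted more than 15 mm (distance of any of beaker_centre, bottle_centre, jar_centre from where it was at the start of the episode above 0.015 m).
It fails at once if the red- or yellow-knobbed basket is dropped (falls out of the fingers faster than 0.4 m/s) ((contact force between basket_red and the fingers below 0.05 N and linear speed of basket_red above 0.4 m/s) or (contact force between basket_yellow and the fingers below 0.05 N and linear speed of basket_yellow above 0.4 m/s)).
It fails at once if the red- or yellow-knobbed basket is banged against a dish, a fork, the tester, the bench, the blue-knobbed basket or the beaker (touches it while moving faster than 0.4 m/s) ((linear speed of basket_red above 0.4 m/s and (contact force between basket_red and dish_free above 1 N or contact force between basket_red and dish_spare above 1 N or contact force between basket_red and fork_a above 1 N or contact force between basket_red and fork_b above 1 N or contact force between basket_red and tester above 1 N or contact force between basket_red and table above 1 N or contact force between basket_red and basket_blue above 1 N or contact force between basket_red and beaker above 1 N)) or (linear speed of basket_yellow above 0.4 m/s and (contact force between basket_yellow and dish_free above 1 N or contact force between basket_yellow and dish_spare above 1 N or contact force between basket_yellow and fork_a above 1 N or contact force between basket_yellow and fork_b above 1 N or contact force between basket_yellow and tester above 1 N or contact force between basket_yellow and table above 1 N or contact force between basket_yellow and basket_blue above 1 N or contact force between basket_yellow and beaker above 1 N))).
It also fails if it takes over 64 s, if anything falls off the work surface, if the arm or the gripper's body presses on something with over 40 N, if the wrist force passes 120 N, or if a joint passes its speed limit or range.

## Working session

There is one attempt and no reset: what is moved stays moved. The work goes in short steps, Python scripts to look and compute and a tool call to move; the robot and the scene stay as the last step left them, time stands still between calls to the robot, and variables do not carry over. Pictures are saved under pics/ and viewed, and the job is handed in when it is done.

Besides the shell and the picture viewer there is one more tool, called after "Request:" as name(argument=value, ...) on one line, values as JSON. servo_tool: Moves the arm, as the interface text tells. Its arguments: {"type":"object","properties":{"moves":{"type":"array"},"grip_force":{"type":"number"}},"required":["moves"]}

```bash
ls; mkdir -p pics
python3 - <<'E'
from rig import bot
import cv2,pickle
s=bot.read_state();print({k:s[k] for k in('t','position','eef_rot','width','wrist_force')})
for n in('side','top'):
    p=bot.capture(n);cv2.imwrite(f'pics/{n}0.png',p['img']);pickle.dump(p,open(f'{n}0.pkl','wb'))
    print(n,p['fx'],p['R'],p['t'])
    for t in['basket_red_centre','basket_yellow_centre','basket_blue_centre','fork_a_seat','fork_b_seat','fork_a_mouth','dish_free_seat','dish_spare_seat','tester','beaker_centre','bottle_centre','jar_centre']:
        print(t,[(d['at'],d['conf']) for d in bot.boxes_of(p,t)][:4])
E
```

```text
pics
{'t': 0.0, 'position': array([ 0.14846431, -0.65778958,  0.22994182]), 'eef_rot': array([-3.13924862e+00, -3.44407774e-04,  2.21807174e-01]), 'width': 0.9988677892260066, 'wrist_force': array([-0.42086087,  0.8710908 , -0.60264569])}
side 490.12708607603696 [[-0.9822018  -0.18775983  0.00508685]
 [-0.13158713  0.66852296 -0.73195756]
 [ 0.13403155 -0.7195994  -0.68133123]] [0.54350233 0.1623686  1.52615637]
basket_red_centre [([0.5673, -0.1892, 0.1683], 0.89)]
basket_yellow_centre [([0.6381, 0.2378, 0.0923], 0.93)]
basket_blue_centre [([0.4109, -0.2071, 0.17], 0.64), ([0.567, -0.1908, 0.1717], 0.19)]
fork_a_seat [([0.5806, -0.2684, 0.2547], 0.6)]
fork_b_seat [([0.4202, -0.2831, 0.2561], 0.68)]
fork_a_mouth [([0.4916, 0.3929, 0.083], 0.71), ([0.5744, -0.2691, 0.2565], 0.44)]
dish_free_seat [([0.449, 0.1871, 0.0049], 0.73), ([0.5008, -0.3089, 0.2811], 0.25)]
dish_spare_seat [([0.6608, 0.25, -0.0017], 0.59)]
tester [([0.502, -0.3059, 0.2783], 0.67)]
beaker_centre [([0.502, -0.309, 0.2793], 0.62), ([0.5218, 0.0401, 0.0943], 0.57)]
bottle_centre []
jar_centre [([0.6849, -0.0084, 0.05
[... 248 characters left out ...]
llow_centre [([0.6416, 0.2145, 0.0926], 0.86), ([0.4497, 0.1886, 0.0025], 0.48)]
basket_blue_centre [([0.4113, -0.2171, 0.1782], 0.74), ([0.6434, 0.2129, 0.0959], 0.46), ([0.6339, 0.1957, 0.0039], 0.24)]
fork_a_seat [([0.5791, -0.2519, 0.2464], 0.96)]
fork_b_seat [([0.4289, -0.277, 0.2514], 0.66)]
fork_a_mouth [([0.5802, -0.2498, 0.252], 0.83)]
dish_free_seat [([0.4488, 0.1867, 0.006], 0.76), ([0.6438, 0.2141, 0.0926], 0.58)]
dish_spare_seat [([0.6368, 0.1922, 0.0042], 0.64)]
tester [([0.5131, -0.3122, 0.3796], 0.56)]
beaker_centre [([0.5383, 0.0089, 0.0068], 0.69)]
bottle_centre [([0.4903, 0.3646, 0.0852], 0.7)]
jar_centre [([0.6854, -0.0188, 0.062], 0.89), ([0.5099, -0.311, 0.3811], 0.44)]
```

View pics/side0.png

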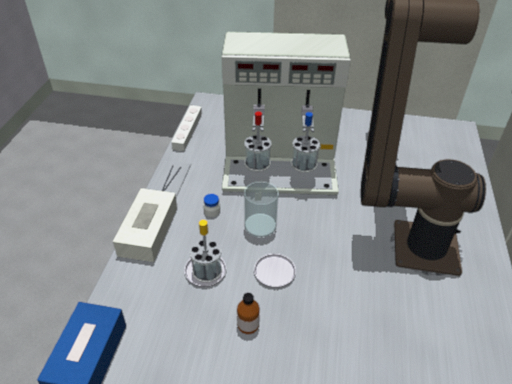

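View pics/top0.png

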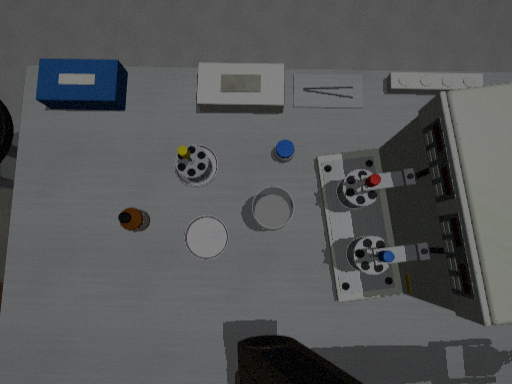

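The side view shows red and blue knobs at about (258,118) and (309,118), yellow at (203,227), the empty dish at (275,270), and the beaker at (261,210). The top view agrees, and the tester front faces world +y. Next I'll triangulate the knobs from their colour masks.

```bash
cat > h.py <<'E'
import numpy as np,cv2,pickle
from scipy.optimize import least_squares
from scipy.spatial import ConvexHull
def proj(p,X):
    c=X@p['R'].T+p['t'];return np.c_[p['fx']*c[:,0]/c[:,2]+p['cx'],p['fy']*c[:,1]/c[:,2]+p['cy']]
def cmask(p,col,near=None,rad=40):
    hsv=cv2.cvtColor(p['img'],cv2.COLOR_BGR2HSV);h,s,v=[hsv[...,i].astype(int) for i in range(3)]
    m={'red':((h<8)|(h>172)),'yellow':(h>22)&(h<36),'blue':(h>100)&(h<125)}[col]&(s>150)&(v>70)
    n,l,st,ce=cv2.connectedComponentsWithStats(m.astype(np.uint8))
    out=[]
    for i in range(1,n):
        if st[i,4]<15: continue
        if near is not None and np.hypot(*(ce[i]-near))>rad: continue
        out.append((st[i,4],ce[i],st[i,:4]))
    return sorted(out,key=lambda a:-a[0])
a=np.linspace(0,2*np.pi,40,endpoint=False)
def cyl(r,h):
    return np.vstack([np.c_[r*np.cos(a),r*np.sin(a),0*a+z] for z in(-h/2,h/2)])
def silc(p,c,r=.012,h=.04):
    u=proj(p,c+cyl(r,h)).astype(np.float32);hu=cv2.convexHull(u);m=cv2.moments(hu)
    return np.array([m['m10'],m['m01']])/m['m00'],m['m00']
E
python3 - <<'E'
from h import *
P=[pickle.load(open(n+'0.pkl','rb')) for n in('side','top')]
g={'red':[.57,-.25,.27],'yellow':[.645,.24,.19],'blue':[.415,-.27,.27]}
for k,c0 in g.items():
    obs=[]
    for p in P:
        u=proj(p,np.array([c0]))[0];ms=cmask(p,k,u,25);print(k,u,ms[:2]);obs.append(ms[0][1])
    f=lambda c:np.concatenate([silc(p,c)[0]-o for p,o in zip(P,obs)])
    r=least_squares(f,c0,x_scale=.01);print(k,r.x.round(4),r.fun.round(2),[silc(p,r.x)[1] for p in P])
# dish
from rig import bot
E
```

```text
red [260.83718986 110.0549471 ] [(np.int32(66), array([257.96969697, 117.46969697]), array([255, 112,   7,  13], dtype=int32))]
red [395.22584364 181.13725135] [(np.int32(88), array([374.82954545, 178.96590909]), array([370, 174,  11,  11], dtype=int32))]
red [ 0.5729 -0.2064  0.2698] [-0.39 -0.09 -0.08  0.28] [103.72886811807984, 170.03282665601]
yellow [200.87702024 232.08755117] [(np.int32(91), array([202.95604396, 226.42857143]), array([199, 220,   8,  15], dtype=int32))]
yellow [175.44611149 150.9988809 ] [(np.int32(76), array([182.03947368, 150.43421053]), array([178, 146,  10,  10], dtype=int32))]
yellow [0.6445 0.2229 0.1942] [-0.37 -0.03  0.06  0.32] [137.28332265256904, 133.59688580071088]
blue [308.8995465  111.87675167] [(np.int32(72), array([308.29166667, 118.09722222]), array([306, 112,   7,  14], dtype=int32))]
blue [406.51138216 255.30139983] [(np.int32(95), array([388.12631579, 256.14736842]), array([383, 251,  11,  11], dtype=int32))]
blue [ 0.4127 -0.2309  0.2718] [ 0.14  0.04 -0.02 -0.1 ] [105.05714031960815, 180.56378270033747]
```

Run:
```python
import cv2
for n,(x,y,w,h) in {'side':(215,80,120,100),'top':(310,140,130,160)}.items():
    i=cv2.imread(f'pics/{n}0.png')[y:y+h,x:x+w]; cv2.imwrite(f'pics/{n}0z.png',cv2.resize(i,None,fx=600/h if n=='side' else 3.7,fy=600/h if n=='side' else 3.7,interpolation=cv2.INTER_CUBIC))
```

```text
(no output)
```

View pics/side0z.png

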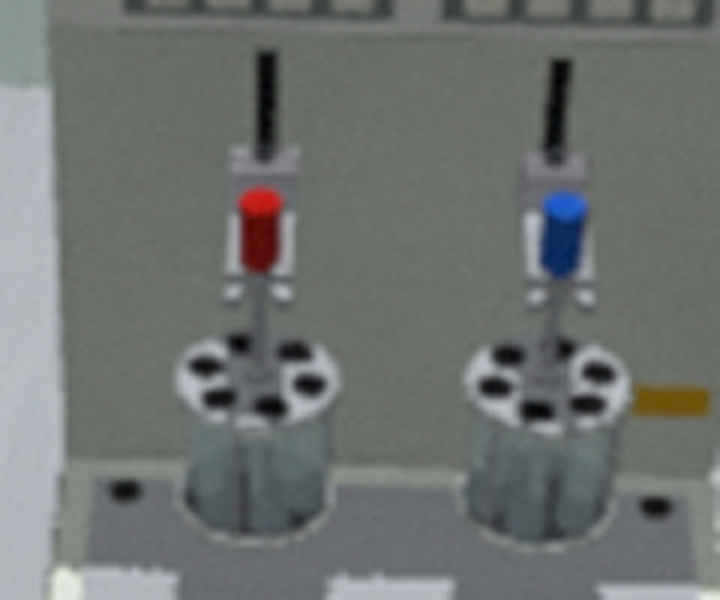

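View pics/top0z.png

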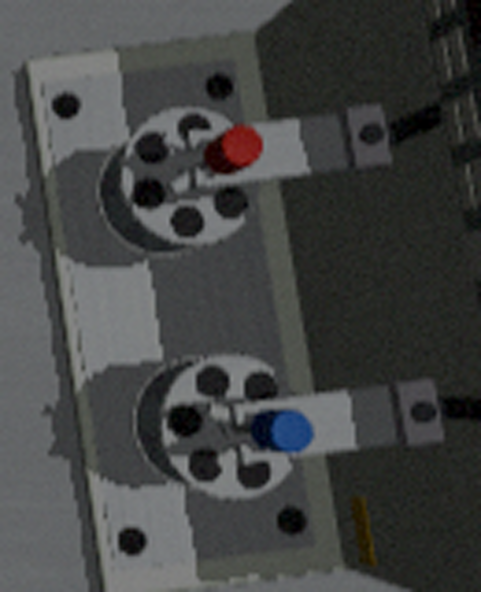

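Request:
servo_tool(moves=[[[0,0,0],[0,25,50],1],[[0,0,0],[0,25,50],1],[[0,0,0],[0,25,50],1],[[0,0,0],[0,25,50],1],[[0,0,0],[0,25,50],1]])

```text
t: 1.92
position: [0.1485, -0.5323, 0.4832]
eef_rot: [3.141, 0.0, 0.222]
wrist_force: [-0.8, -0.2, -0.3]
width: 1.001
```

Request:
servo_tool(moves=[[[0,0,0],[10,50,20],1],[[0,0,0],[20,55,0],1],[[0,0,0],[35,45,0],1],[[0,0,0],[35,45,0],1],[[0,0,0],[35,45,0],1]])

```text
t: 2.55
position: [0.2841, -0.2917, 0.5016]
eef_rot: [3.14, -0.001, 0.221]
wrist_force: [1.4, 0.0, -0.2]
width: 1.003
```

Request:
servo_tool(moves=[[[0,0,9.6],[45,35,0],1],[[0,0,9.6],[45,35,0],1],[[0,0,9.6],[45,35,0],1],[[0,0,9.6],[45,20,-10],1],[[0,0,9.6],[45,10,-30],1]])

```text
t: 3.18
position: [0.5104, -0.1571, 0.4637]
eef_rot: [3.136, 0.0, 1.067]
wrist_force: [0.0, -1.3, 0.4]
width: 0.999
```

Request:
servo_tool(moves=[[[0,0,9.6],[40,0,-20],1],[[0,0,9.6],[25,0,-20],1],[[0,0,9.6],[0,0,-20],1],[[0,0,9.2],[0,0,0],1],[[0,0,0],[0,0,0],1]])

```text
t: 3.8
position: [0.5735, -0.1584, 0.4011]
eef_rot: [-3.141, -0.0, 1.721]
wrist_force: [-0.1, 0.3, -0.0]
width: 0.999
```

```bash
cat > w.py <<'E'
from h import *
from rig import bot
import sys
n=sys.argv[1]
s=bot.read_state();print({k:np.round(s[k],4) for k in('t','position','eef_rot','width','joint_pos')})
p=bot.capture('wrist');pickle.dump(p,open(n+'.pkl','wb'));cv2.imwrite(f'pics/{n}.png',p['img']);print(p['fx'],p['cx'],p['cy'],p['t'],-p['R'].T@p['t'])
E
python3 w.py w1
```

```text
{'t': np.float64(3.8), 'position': array([ 0.5735, -0.1584,  0.4011]), 'eef_rot': array([-3.1412e+00, -2.0000e-04,  1.7210e+00]), 'width': np.float64(0.9989), 'joint_pos': array([-0.4398,  0.0328,  1.5591, -0.    ,  1.5501, -0.5901])}
297.3186396354542 256.33364127612464 189.4458375788756 [-0.54430043 -0.31752268  0.47273475] [ 0.56352715 -0.08622439  0.54365822]
```

View pics/w1.png

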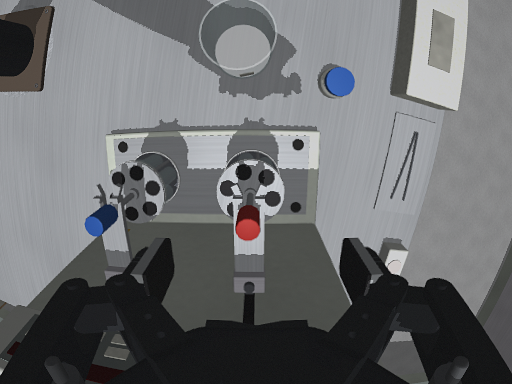

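```bash
cat >> h.py <<'E'
def projf(p,X):
    c=X@p['R'].T+p['t'];r=np.hypot(c[:,0],c[:,1]);th=np.arctan2(r,c[:,2]);k=p['fx']*th/np.maximum(r,1e-9)
    return np.c_[k*c[:,0]+p['cx'],k*c[:,1]+p['cy']]
def ray(p,u,z,fish=True):
    d=(np.array(u)-[p['cx'],p['cy']])/p['fx']
    if fish:
        th=np.hypot(*d);v=np.array([*(d/th*np.sin(th)),np.cos(th)])
    else: v=np.array([*d,1])
    w=p['R'].T@v;o=-p['R'].T@p['t'];return o+w*(z-o[2])/w[2]
def sf(p,c,r=.012,h=.04):
    u=projf(p,c+cyl(r,h)).astype(np.float32);hu=cv2.convexHull(u);m=cv2.moments(hu);return np.array([m['m10'],m['m01']])/m['m00'],m['m00'],hu
E
python3 - <<'E'
from h import *
p=pickle.load(open('w1.pkl','rb'))
S,T=[pickle.load(open(n+'0.pkl','rb')) for n in('side','top')]
for k in('red','blue'):
    print(k,cmask(p,k)[:4])
for c in([.573,-.206,.27],[.413,-.231,.272]): print(sf(p,np.array(c))[:2])
for u in((107,135),(318,132)): print(ray(p,u,.03))
z=p['img'][110:290,70:350];cv2.imwrite('pics/w1z.png',cv2.resize(z,None,fx=2.8,fy=2.8,interpolation=cv2.INTER_CUBIC))
E
```

```text
red [(np.int32(421), array([247.31353919, 228.58907363]), array([236, 218,  24,  22], dtype=int32))]
blue [(np.int32(641), array([339.60686427,  81.21684867]), array([326,  67,  28,  29], dtype=int32)), (np.int32(287), array([ 93.85017422, 225.67944251]), array([ 85, 216,  19,  20], dtype=int32))]
(array([247.72496015, 227.41863848]), 797.8605038640089)
(array([100.50177633, 224.76591662]), 745.235742420773)
[ 0.29239419 -0.17362724  0.03      ]
[ 0.67735441 -0.1175477   0.03      ]
```

View pics/w1z.png

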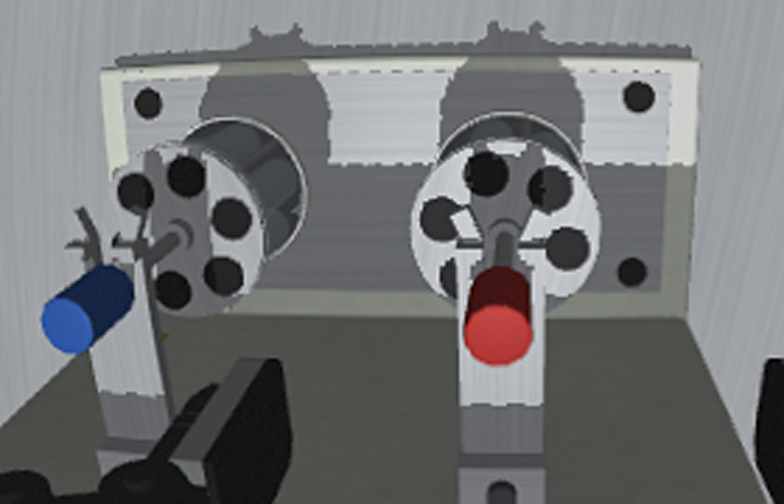

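```bash
sed -i 's/(s>150)&(v>70)/(s>130)\&(v>35)/' h.py
python3 - <<'E'
from h import *
p=pickle.load(open('w1.pkl','rb'))
S,T=[pickle.load(open(n+'0.pkl','rb')) for n in('side','top')]
for k,c0,near in(('red',[.573,-.206,.27],(248,225)),('blue',[.413,-.231,.272],(100,220)),('yellow',[.6445,.223,.194],None)):
    obs=[]
    L=[(p,sf)] if near else []
    for q,f in L+[(S,silc),(T,silc)]:
        o=cmask(q,k,f(q,np.array(c0))[0],12)[0];obs.append((q,f,o[1]));print(k,o[0],f(q,np.array(c0))[1])
    w=[.6]*(len(obs)-2)+[1,1]
    r=least_squares(lambda c:np.concatenate([(f(q,c)[0]-o)*a for (q,f,o),a in zip(obs,w)]),c0,x_scale=.01);print(r.x.round(4),r.fun.round(2))
print(ray(p,(247.9,229.6),.29))
E
```

```text
red 688 797.8605038640089
red 70 103.78571788233239
red 104 170.06148038129322
[ 0.5724 -0.2036  0.2693] [-0.07  1.34 -0.35  0.5  -1.29  0.28]
blue 661 745.235742420773
blue 78 105.06665422406513
blue 109 180.6770077366382
[ 0.4123 -0.2286  0.2707] [-0.26  1.33  0.03  0.66 -0.88  0.1 ]
yellow 93 137.26036586414557
yellow 107 133.5294853025116
[0.6438 0.2204 0.1919] [ 0.22  0.02  0.06 -0.18]
[ 0.57288082 -0.20069014  0.29      ]
```

Request:
servo_tool(moves=[[[0,0,0],[0,-15,-20],1],[[0,0,0],[-1,-15,-20],1],[[0,0,0],[0,-15,-20],1],[[0,0,0],[0,0,-10],1],[[0,0,0],[0,0,0],1]])

```text
t: 4.47
position: [0.572, -0.2034, 0.3297]
eef_rot: [-3.14, -0.002, 1.722]
wrist_force: [0.6, 0.8, -0.3]
width: 0.998
```

```bash
python3 w.py w2
python3 - <<'E'
from h import *
p=pickle.load(open('w2.pkl','rb'))
for o in cmask(p,'red')[:2]: print(o)
for y in(-.2065,-.2035,-.2005):print(sf(p,np.array([.5725,y,.268]))[:2])
print(projf(p,np.array([[.5725,-.2035,.288]])))
z=p['img'][130:330,130:380];cv2.imwrite('pics/w2z.png',cv2.resize(z,None,fx=3,fy=3))
E
```

```text
{'t': np.float64(4.475), 'position': array([ 0.572 , -0.2034,  0.3297]), 'eef_rot': array([-3.1395e+00, -1.9000e-03,  1.7221e+00]), 'width': np.float64(0.9984), 'joint_pos': array([-5.0870e-01,  8.1000e-02,  1.6345e+00,  3.0000e-04,  1.4290e+00,
       -6.6010e-01])}
297.3186396354542 256.33364127612464 189.4458375788756 [-0.53526117 -0.34003818  0.39296618] [ 0.56225152 -0.13147479  0.4723775 ]
(np.int32(1276), array([256.06426332, 205.35501567]), array([239, 182,  35,  47], dtype=int32))
(array([255.15970481, 211.78328817]), 1430.524759291322)
(array([255.78678644, 207.9933032 ]), 1426.4050672296435)
(array([256.42013338, 204.16631923]), 1421.3311624375638)
[[255.7098015  215.70446232]]
```

View pics/w2z.png

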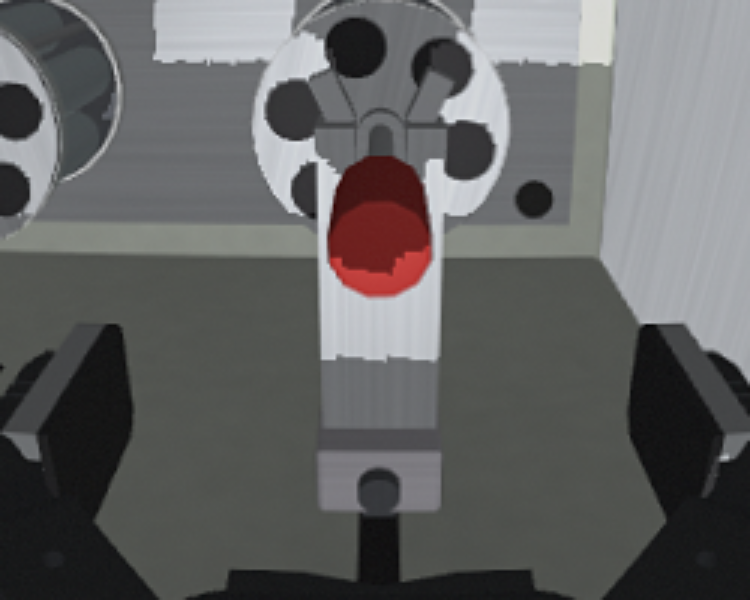

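Request:
servo_tool(moves=[[[0,0,0],[0,1,-25],1],[[0,0,0],[0,0,-25],1],[[0,0,0],[0,0,-15],1],[[0,0,0],[0,0,-8],1],[[0,0,0],[0,0,0],0.6]], grip_force=40)

```text
t: 5.15
position: [0.5727, -0.2024, 0.2585]
eef_rot: [3.141, 0.0, 1.723]
wrist_force: [0.7, -0.4, -0.4]
width: 0.814
```

Request:
servo_tool(moves=[[[0,0,0],[0,0,0],0],[[0,0,0],[0,0,0],0],[[0,0,0],[0,0,0],0],[[0,0,0],[0,0,0],0]])

```text
t: 5.65
position: [0.5727, -0.2027, 0.2594]
eef_rot: [3.141, 0.001, 1.723]
wrist_force: [-1.7, -1.1, 4.1]
width: 0.267
```

```bash
python3 w.py w3
```

```text
{'t': np.float64(5.65), 'position': array([ 0.5727, -0.2027,  0.2594]), 'eef_rot': array([3.1407e+00, 1.0000e-03, 1.7228e+00]), 'width': np.float64(0.2675), 'joint_pos': array([-5.0690e-01,  1.1810e-01,  1.7208e+00, -2.0000e-04,  1.3014e+00,
       -6.5880e-01])}
297.3186396354542 256.33364127612464 189.4458375788756 [-0.5367175  -0.31988631  0.32313769] [ 0.56239681 -0.13041077  0.40188773]
```

View pics/w3.png

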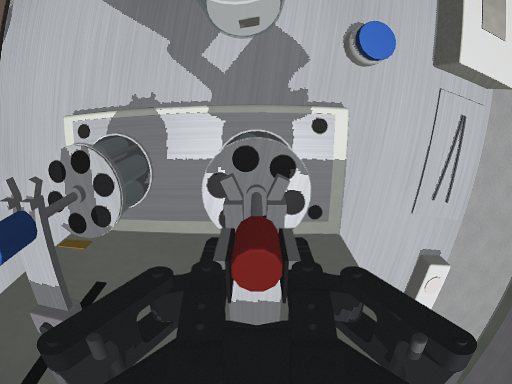

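Request:
servo_tool(moves=[[[0,0,0],[0,0,4],0],[[0,0,0],[0,0,6],0],[[0,0,0],[0,0,6],0],[[0,0,0],[0,0,3],0],[[0,0,0],[0,0,0],0]], grip_force=50)

```text
t: 6.32
position: [0.5727, -0.2025, 0.2777]
eef_rot: [3.141, 0.0, 1.723]
wrist_force: [0.4, 0.0, -4.7]
width: 0.265
```

```bash
python3 w.py w4
```

```text
{'t': np.float64(6.325), 'position': array([ 0.5727, -0.2025,  0.2777]), 'eef_rot': array([3.1411e+00, 4.0000e-04, 1.7228e+00]), 'width': np.float64(0.2648), 'joint_pos': array([-0.5068,  0.1063,  1.7004,  0.    ,  1.3343, -0.6588])}
297.3186396354542 256.33364127612464 189.4458375788756 [-0.53660145 -0.32491954  0.34108613] [ 0.56239695 -0.13029988  0.42022039]
```

View pics/w4.png

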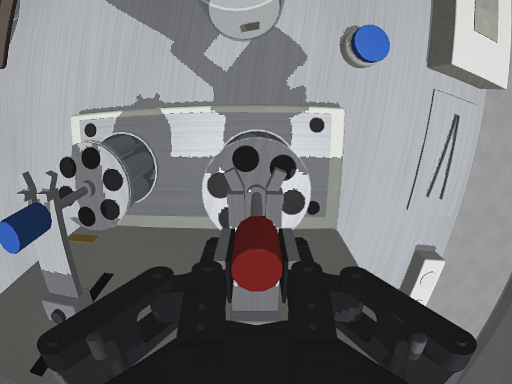

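Request:
servo_tool(moves=[[[0,0,0],[-1.0,7.0,0],0],[[0,0,0],[-1.5,10,0],0],[[0,0,0],[-1.5,10,0],0],[[0,0,0],[-1.5,10,0],0],[[0,0,0],[-1.5,10,0],0]])

```text
t: 7.0
position: [0.5654, -0.1545, 0.2774]
eef_rot: [3.141, 0.0, 1.723]
wrist_force: [-0.0, 0.3, -3.8]
width: 0.264
```

Request:
servo_tool(moves=[[[0,0,0],[-2.2,15,0],0],[[0,0,0],[-3,20,0],0],[[0,0,0],[-2.0,15,5],0],[[0,0,0],[0,0,20],0],[[0,0,0],[0,0,35],0]])

```text
t: 7.62
position: [0.5579, -0.1053, 0.3379]
eef_rot: [-3.14, -0.0, 1.723]
wrist_force: [0.8, -0.8, -4.1]
width: 0.264
```

Request:
servo_tool(moves=[[[0,0,0],[0,10,30],0],[[0,0,0],[-10,25,17],0],[[0,0,0],[-15,40,0],0],[[0,0,0],[-15,40,0],0],[[0,0,0],[-15,40,0],0]])

```text
t: 8.25
position: [0.5018, 0.0516, 0.3847]
eef_rot: [-3.142, -0.0, 1.723]
wrist_force: [0.1, 0.5, -4.9]
width: 0.263
```

Request:
servo_tool(moves=[[[0,0,0],[-15,40,0],0],[[0,0,0],[-15,40,0],0],[[0,0,0],[-12,30,0],0],[[0,0,0],[-9,20,0],0],[[0,0,0],[-3,7,0],0]])

```text
t: 8.88
position: [0.4479, 0.1879, 0.3847]
eef_rot: [3.141, -0.0, 1.725]
wrist_force: [0.3, -0.6, -4.7]
width: 0.268
```

```bash
python3 w.py w5
python3 - <<'E'
from h import *
from rig import bot
for n in('side','top'):
    p=bot.capture(n);pickle.dump(p,open(n+'1.pkl','wb'));cv2.imwrite(f'pics/{n}1.png',p['img'])
a=cv2.imread('pics/side1.png')[160:360,120:330];b=cv2.imread('pics/top0.png')[200:275,170:245]
cv2.imwrite('pics/s1z.png',cv2.resize(a,None,fx=2.9,fy=2.9)); cv2.imwrite('pics/t0d.png',cv2.resize(b,None,fx=7,fy=7))
E
```

```text
{'t': np.float64(8.875), 'position': array([0.4479, 0.1879, 0.3847]), 'eef_rot': array([ 3.1415, -0.    ,  1.7252]), 'width': np.float64(0.2677), 'joint_pos': array([ 0.188 , -0.2196,  1.8219,  0.    ,  1.5391,  0.0336])}
297.3186396354542 256.33364127612464 189.4458375788756 [-0.47258419  0.03143455  0.55927157] [0.43750269 0.26007705 0.52731392]
```

View pics/w5.png

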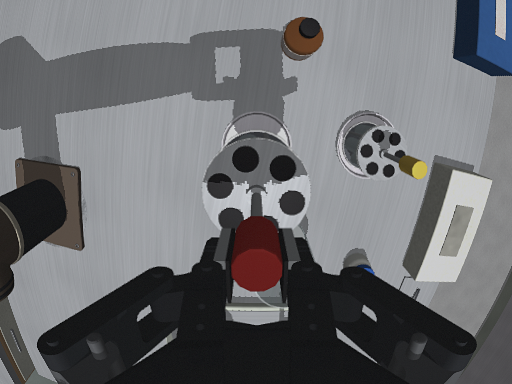

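View pics/s1z.png

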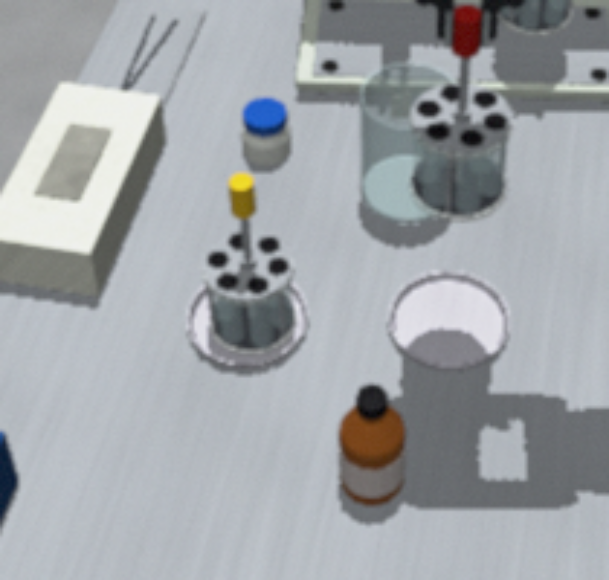

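View pics/t0d.png

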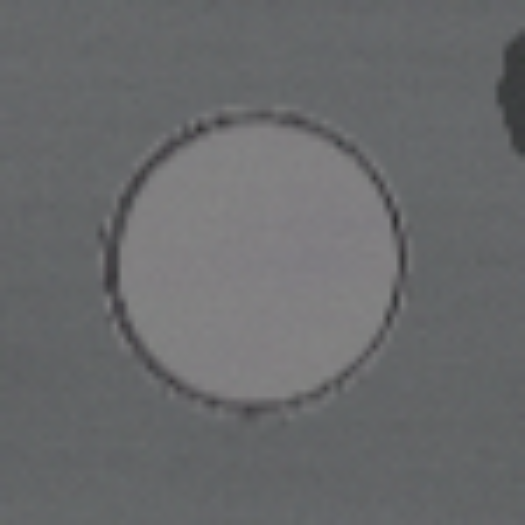

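Run:
```python
from h import *
S,T=[pickle.load(open(n+'1.pkl','rb')) for n in('side','top')]
print(ray(T,(206.6,237.4),.014,False),ray(S,(274.7,269.8),.014,False))
p=pickle.load(open('w5.pkl','rb'))
g=np.array([.448,.188,.385-.019-.0])
for q in(S,T):
    u=proj(q,g[None])[0];print(u,cmask(q,'red',u,30)[:2])
# cage
R=bottom=None
c=np.array([.448,.188,.2107])
def draw(q,f,nm,box,s):
    im=cv2.resize(q['img'],None,fx=s,fy=s)
    for z,r in((0,.045),(.089,.045),(.165,.012),(.205,.012)):
        u=f(q,c+np.c_[r*np.cos(a),r*np.sin(a),0*a+z]);cv2.polylines(im,[(u*s+s/2).astype(int)],True,(0,255,0),1)
    for r,z,d in((.062,.014,(.449,.187)),):
        u=f(q,np.c_[d[0]+r*np.cos(a),d[1]+r*np.sin(a),0*a+z]);cv2.polylines(im,[(u*s+s/2).astype(int)],True,(0,0,255),1)
    x,y,w,h=[int(v*s) for v in box];cv2.imwrite(nm,im[y:y+h,x:x+w])
draw(S,proj,'pics/ds.png',(220,150,110,150),4);draw(T,proj,'pics/dt.png',(160,180,130,110),4);draw(p,projf,'pics/dw.png',(170,90,170,210),2.8)
```

```text
[0.44532743 0.18351865 0.014     ] [0.44653084 0.18874094 0.014     ]
[279.60716837 179.28372375] [(np.int32(148), array([280.5472973 , 170.04054054]), array([276, 162,  10,  18], dtype=int32))]
[176.53577884 232.73878992] []
```

View pics/ds.png

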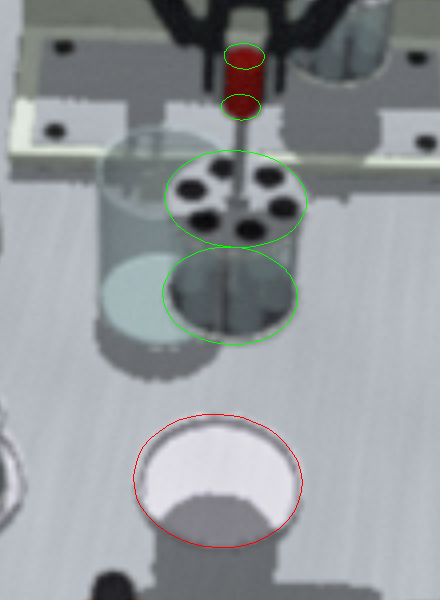

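View pics/dt.png

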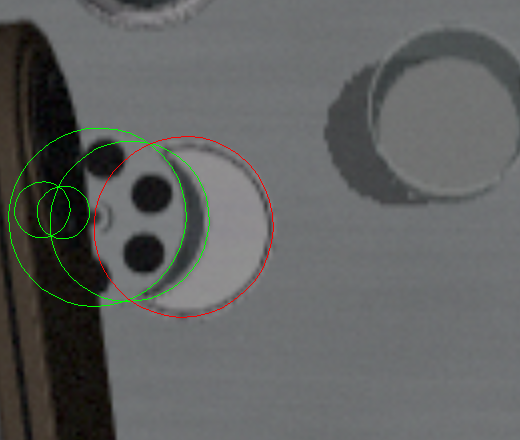

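View pics/dw.png

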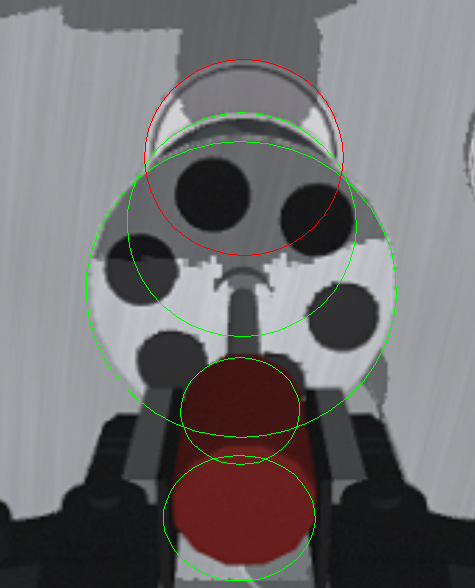

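Request:
servo_tool(moves=[[[0,0,0],[0.5,-0.5,-20],0],[[0,0,0],[0,0,-35],0],[[0,0,0],[0,0,-40],0],[[0,0,0],[0,0,-40],0],[[0,0,0],[0,0,-25],0]])

```text
t: 9.65
position: [0.4482, 0.1848, 0.2199]
eef_rot: [-3.136, 0.0, 1.721]
wrist_force: [-0.3, -0.1, -4.2]
width: 0.263
```

Request:
servo_tool(moves=[[[0,0,0],[0,0,-15],0],[[0,0,0],[0,0,-10],0],[[0,0,0],[0,0,-8],0],[[0,0,0],[0,0,-4],0],[[0,0,0],[0,0,0],0]])

```text
t: 10.28
position: [0.45, 0.1861, 0.1876]
eef_rot: [3.141, -0.0, 1.723]
wrist_force: [0.2, -0.5, -3.9]
width: 0.262
```

Run:
```python
from h import *
from rig import bot
for n in('side','wrist'):
    p=bot.capture(n);pickle.dump(p,open(n+'2.pkl','wb'));cv2.imwrite(f'pics/{n}2.png',p['img'])
cv2.imwrite('pics/s2z.png',cv2.resize(cv2.imread('pics/side2.png')[190:310,210:340],None,fx=4.6,fy=4.6))
```

```text
(no output)
```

View pics/s2z.png

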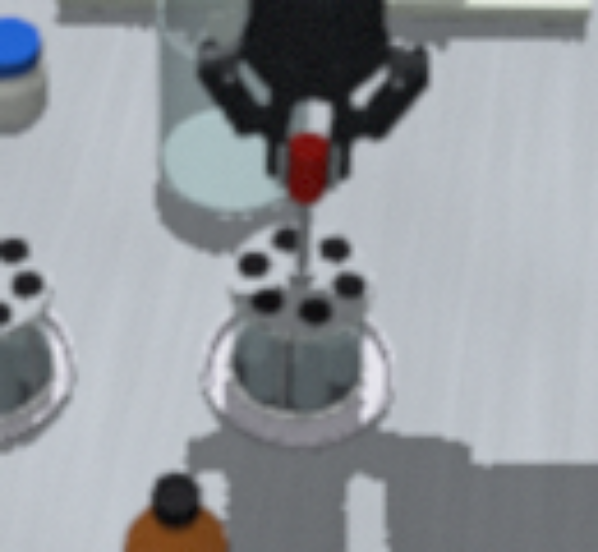

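View pics/wrist2.png

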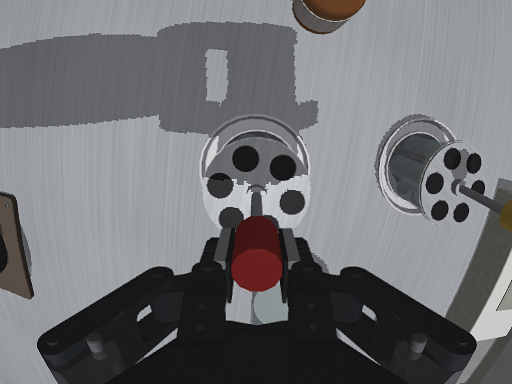

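Request:
servo_tool(moves=[[[0,0,0],[-0.5,0,-3],0],[[0,0,0],[0,0,-3],0],[[0,0,0],[0,0,-2],0],[[0,0,0],[0,0,0],0]])

```text
t: 10.88
position: [0.4492, 0.186, 0.179]
eef_rot: [-3.141, 0.0, 1.723]
wrist_force: [-1.1, 0.6, -3.7]
width: 0.264
```

Request:
servo_tool(moves=[[[0,0,0],[0,0,-1],0],[[0,0,0],[0,0,0],0]])

```text
t: 11.12
position: [0.4495, 0.1861, 0.1787]
eef_rot: [3.141, -0.0, 1.723]
wrist_force: [-0.9, 0.4, -2.0]
width: 0.267
```

Request:
servo_tool(moves=[[[0,0,0],[0,0,-1],0],[[0,0,0],[0,0,0],0]])

```text
t: 11.38
position: [0.4497, 0.1862, 0.1787]
eef_rot: [3.141, -0.0, 1.723]
wrist_force: [-2.8, -1.2, 4.8]
width: 0.265
```

Request:
servo_tool(moves=[[[0,0,0],[0,0,-1],0],[[0,0,0],[0,0,0],0]])

```text
t: 11.62
position: [0.45, 0.1862, 0.1787]
eef_rot: [3.14, -0.0, 1.723]
wrist_force: [-4.5, -1.1, 8.7]
width: 0.263
```

Request:
servo_tool(moves=[[[0,0,0],[0,0,1.5],0],[[0,0,0],[0,0,0],0.35],[[0,0,0],[0,0,0],0.5],[[0,0,0],[0,0,0],0.8],[[0,0,0],[0,0,0],1]])

```text
t: 12.25
position: [0.4494, 0.186, 0.1777]
eef_rot: [3.142, -0.0, 1.723]
wrist_force: [-0.0, -0.2, 0.2]
width: 0.901
```

Request:
servo_tool(moves=[[[0,0,0],[0,0,0],1],[[0,0,0],[0,0,10],1],[[0,0,0],[0,0,30],1],[[0,0,0],[0,0,40],1],[[0,0,0],[0,0,40],1]])

```text
t: 12.88
position: [0.4493, 0.186, 0.2998]
eef_rot: [3.141, -0.0, 1.723]
wrist_force: [0.7, -0.1, 0.1]
width: 0.997
```

```bash
python3 w.py w6
python3 - <<'E'
from h import *
from rig import bot
for n in('side','top'):
    p=bot.capture(n);pickle.dump(p,open(n+'3.pkl','wb'));cv2.imwrite(f'pics/{n}3.png',p['img'])
cv2.imwrite('pics/s3z.png',cv2.resize(cv2.imread('pics/side3.png')[160:310,180:340],None,fx=4,fy=4))
E
```

```text
{'t': np.float64(12.875), 'position': array([0.4493, 0.186 , 0.2998]), 'eef_rot': array([ 3.1409, -0.    ,  1.7227]), 'width': np.float64(0.9967), 'joint_pos': array([ 0.1836, -0.1891,  1.9463,  0.    ,  1.3837,  0.0316])}
297.3186396354542 256.33364127612464 189.4458375788756 [-0.47348216  0.0548748   0.47730944] [0.43896256 0.25819477 0.44234402]
```

View pics/s3z.png

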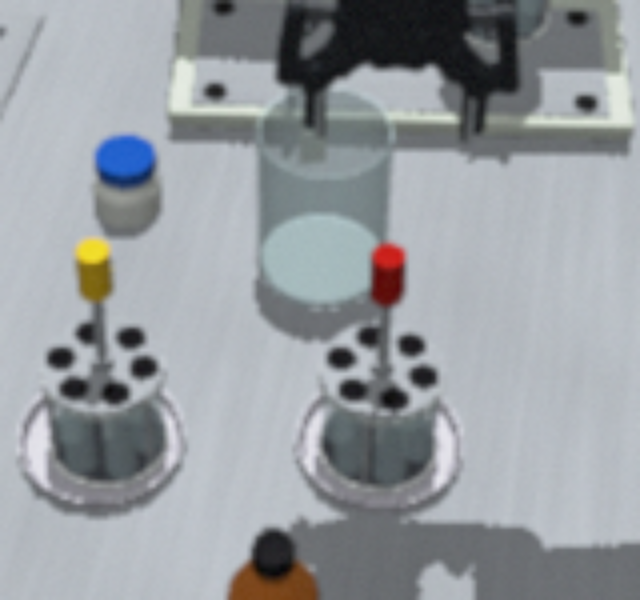

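View pics/w6.png

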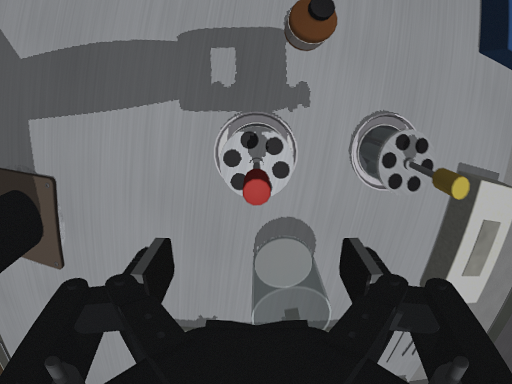

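Run:
```python
from h import *
P=[(pickle.load(open(n+'3.pkl','rb')),silc) for n in('side','top')]
w=(pickle.load(open('w6.pkl','rb')),sf)
for k,c0 in(('red',[.4495,.1865,.189]),('yellow',[.644,.221,.189])):
    for views in(P,[w],P+[w]):
        obs=[]
        for q,f in views:
            o=cmask(q,k,f(q,np.array(c0))[0],15)
            if o: obs.append((q,f,o[0][1]))
        c=lambda v:np.array([v[0],v[1],.189])
        r=least_squares(lambda v:np.concatenate([(f(q,c(v))[0]-o) for q,f,o in obs]),c0[:2],x_scale=.01);print(k,len(obs),r.x.round(4),r.fun.round(2))
S=P[0][0];T=P[1][0]
```

```text
red 2 [0.4491 0.1822] [ 0.27 -0.76 -0.38 -0.24]
red 1 [0.4499 0.1874] [-0.  0.]
red 3 [0.4496 0.1865] [-0.17  0.35 -2.23 -0.52 -0.46  0.85]
yellow 2 [0.6443 0.2204] [ 0.04  0.57  0.35 -0.09]
yellow 1 [0.6589 0.2198] [-0.  0.]
yellow 3 [0.6532 0.2202] [-3.13  0.06  0.61 -3.75 -3.59 -1.23]
```

View pics/top3.png

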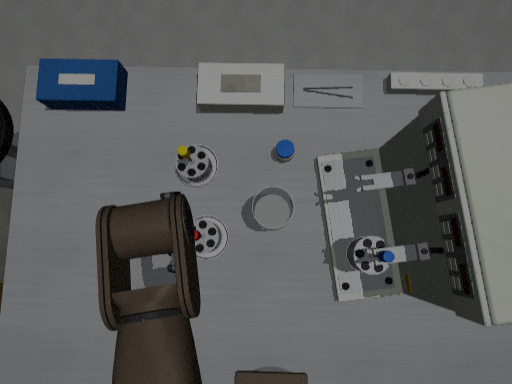

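Request:
servo_tool(moves=[[[0,0,0],[30,6,0],1],[[0,0,0],[50,9,0],1],[[0,0,0],[50,9,0],1],[[0,0,0],[45,8,0],1],[[0,0,0],[20,4,0],1]])

```text
t: 13.65
position: [0.6455, 0.2219, 0.295]
eef_rot: [-3.138, 0.0, 1.722]
wrist_force: [0.0, 0.3, -0.2]
width: 0.999
```

Request:
servo_tool(moves=[[[0,0,0],[0,0,-30],1],[[0,0,0],[0,0,0],1]])

```text
t: 13.9
position: [0.6423, 0.2216, 0.2625]
eef_rot: [-3.132, 0.0, 1.723]
wrist_force: [-0.7, -1.0, -0.5]
width: 1.0
```

```bash
python3 w.py w7
python3 - <<'E'
from h import *
p=pickle.load(open('w7.pkl','rb'))
o=cmask(p,'yellow')[:2];print(o)
for z in(.187,.189,.191):
    r=least_squares(lambda v:sf(p,np.array([v[0],v[1],z]))[0]-o[0][1],[.644,.221],x_scale=.01);print(r.x,sf(p,np.array([*r.x,z]))[1])
E
```

```text
{'t': np.float64(13.9), 'position': array([0.6423, 0.2216, 0.2625]), 'eef_rot': array([-3.1322e+00,  3.0000e-04,  1.7227e+00]), 'width': np.float64(1.0004), 'joint_pos': array([0.1832, 0.2803, 1.527 , 0.    , 1.3436, 0.0313])}
297.3186396354542 256.33364127612464 189.4458375788756 [-0.66698719  0.06932087  0.44960933] [0.63347538 0.29402009 0.4050765 ]
[(np.int32(593), array([259.86677909, 211.70994941]), array([244, 201,  33,  24], dtype=int32)), (np.int32(22), array([248.31818182, 192.40909091]), array([246, 188,   6,  10], dtype=int32))]
[0.64659147 0.21355869] 1254.8034402418416
[0.64646617 0.21432762] 1278.445010907366
[0.64634083 0.21509683] 1302.7633396474412
```

View pics/w7.png

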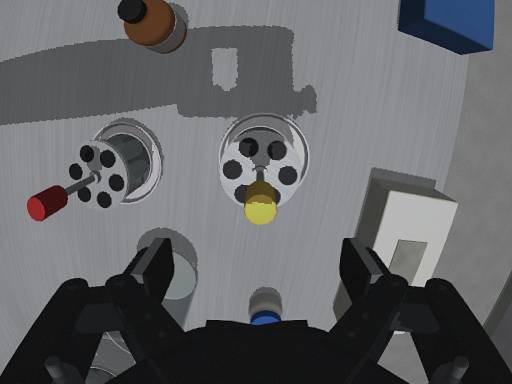

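Request:
servo_tool(moves=[[[0,0,0],[0,0,0],1],[[0,0,0],[0,0,0],1]])

```text
t: 14.2
position: [0.6446, 0.2222, 0.2695]
eef_rot: [3.139, -0.0, 1.723]
wrist_force: [-0.4, -0.2, -0.5]
width: 1.001
```

```bash
python3 w.py w8
python3 - <<'E'
from h import *
p=pickle.load(open('w8.pkl','rb'))
hsv=cv2.cvtColor(p['img'],cv2.COLOR_BGR2HSV)
m=((hsv[...,0]>18)&(hsv[...,0]<38)&(hsv[...,1]>110)&(hsv[...,2]>25)).astype(np.uint8);m[:150]=0;m[260:]=0;m[:,:220]=0;m[:,300:]=0
M=cv2.moments(m,True);ce=np.array([M['m10'],M['m01']])/M['m00'];print(M['m00'],ce)
r=least_squares(lambda v:sf(p,np.array([v[0],v[1],.189]))[0]-ce,[.644,.221],x_scale=.01);print(r.x,sf(p,np.array([*r.x,.189]))[1])
s=4;im=cv2.resize(p['img'],None,fx=s,fy=s)
for xy,col in((r.x,(0,255,0)),((.645,.2215),(0,0,255))):
  for z in(.169,.209):
    u=projf(p,np.c_[xy[0]+.012*np.cos(a),xy[1]+.012*np.sin(a),0*a+z]);cv2.polylines(im,[(u*s+s/2).astype(int)],True,col,1)
cv2.imwrite('pics/w8z.png',im[600:1040,840:1340])
E
```

```text
{'t': np.float64(14.2), 'position': array([0.6446, 0.2222, 0.2695]), 'eef_rot': array([ 3.1391e+00, -1.0000e-04,  1.7229e+00]), 'width': np.float64(1.0009), 'joint_pos': array([ 0.1834,  0.2749,  1.521 , -0.    ,  1.3433,  0.0313])}
297.3186396354542 256.33364127612464 189.4458375788756 [-0.67250562  0.06975657  0.44874088] [0.6340893  0.29427387 0.41210657]
1075.0 [255.5572093  200.01674419]
[0.64523665 0.22163875] 1185.112700577709
```

View pics/w8z.png

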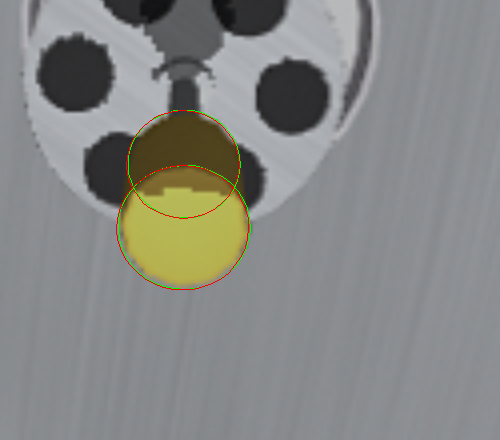

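Request:
servo_tool(moves=[[[0,0,0],[0,-0.5,-20],1],[[0,0,0],[0,0,-30],1],[[0,0,0],[0,0,-25],1],[[0,0,0],[0,0,-15],1],[[0,0,0],[0,0,0],1]], grip_force=40)

```text
t: 14.88
position: [0.6433, 0.2213, 0.1756]
eef_rot: [-3.138, 0.0, 1.723]
wrist_force: [-1.3, 0.6, 0.6]
width: 1.0
```

Request:
servo_tool(moves=[[[0,0,0],[0,0,0],0.6],[[0,0,0],[0,0,0],0],[[0,0,0],[0,0,0],0],[[0,0,0],[0,0,0],0],[[0,0,0],[0,0,0],0]])

```text
t: 15.5
position: [0.6446, 0.2216, 0.1788]
eef_rot: [3.141, -0.0, 1.723]
wrist_force: [-1.4, -0.9, 3.4]
width: 0.268
```

Request:
servo_tool(moves=[[[0,0,0],[0,0,6],0],[[0,0,0],[0,0,20],0],[[0,0,0],[0,0,40],0],[[0,0,0],[0,0,45],0],[[0,0,0],[0,0,45],0]], grip_force=50)

```text
t: 16.12
position: [0.6441, 0.2215, 0.3358]
eef_rot: [3.141, -0.0, 1.723]
wrist_force: [-0.4, 0.5, -3.5]
width: 0.263
```

Request:
servo_tool(moves=[[[0,0,0],[-3,-10,35],0],[[0,0,0],[-8,-30,15],0],[[0,0,0],[-10,-40,0],0],[[0,0,0],[-12,-42,0],0],[[0,0,0],[-12,-42,0],0]])

```text
t: 16.75
position: [0.5986, 0.0564, 0.3846]
eef_rot: [3.141, 0.0, 1.723]
wrist_force: [-0.2, 0.3, -3.8]
width: 0.265
```

Request:
servo_tool(moves=[[[0,0,0],[-12,-42,0],0],[[0,0,0],[-12,-42,0],0],[[0,0,0],[-10,-35,0],0],[[0,0,0],[-6,-25,-20],0],[[0,0,0],[-3,-13,-20],0]])

```text
t: 17.38
position: [0.556, -0.1006, 0.344]
eef_rot: [3.14, 0.0, 1.721]
wrist_force: [-0.1, 1.7, -3.3]
width: 0.269
```

```bash
python3 w.py w9
```

```text
{'t': np.float64(17.375), 'position': array([ 0.556 , -0.1006,  0.344 ]), 'eef_rot': array([3.1404e+00, 4.0000e-04, 1.7213e+00]), 'width': np.float64(0.2694), 'joint_pos': array([-3.5860e-01, -2.3000e-02,  1.7154e+00,  2.0000e-04,  1.4480e+00,
       -5.0920e-01])}
297.3186396354542 256.33364127612464 189.4458375788756 [-0.53607309 -0.2440692   0.43404401] [ 0.54571051 -0.02837286  0.48655253]
```

View pics/w9.png

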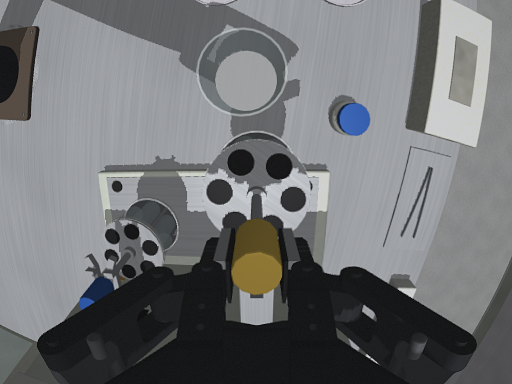

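Request:
servo_tool(moves=[[[0,0,0],[0.5,0,-25],0],[[0,0,0],[1,0,-25],0],[[0,0,0],[0,0,-14],0],[[0,0,0],[0,0,-3],0],[[0,0,0],[0,0,0],0]])

```text
t: 18.05
position: [0.5582, -0.0993, 0.2776]
eef_rot: [3.141, 0.0, 1.723]
wrist_force: [0.9, -0.7, -2.4]
width: 0.266
```

Request:
servo_tool(moves=[[[0,0,0],[1.5,-10,0],0],[[0,0,0],[2.2,-15,0],0],[[0,0,0],[2.2,-15,0],0],[[0,0,0],[1.5,-10,0],0],[[0,0,0],[0,0,0],0]])

```text
t: 18.68
position: [0.5652, -0.1505, 0.2767]
eef_rot: [-3.141, -0.0, 1.721]
wrist_force: [0.9, 0.4, -3.7]
width: 0.263
```

```bash
python3 w.py w10
python3 - <<'E'
from h import *
from rig import bot
p=bot.capture('side');cv2.imwrite('pics/s10z.png',cv2.resize(p['img'][80:190,200:340],None,fx=5,fy=5))
E
```

```text
{'t': np.float64(18.675), 'position': array([ 0.5652, -0.1505,  0.2767]), 'eef_rot': array([-3.1414e+00, -4.0000e-04,  1.7212e+00]), 'width': np.float64(0.2634), 'joint_pos': array([-4.3370e-01,  5.6900e-02,  1.7548e+00,  2.0000e-04,  1.3303e+00,
       -5.8410e-01])}
297.3186396354542 256.33364127612464 189.4458375788756 [-0.53729549 -0.27343175  0.35599706] [ 0.5551975  -0.07839819  0.41927882]
```

View pics/w10.png

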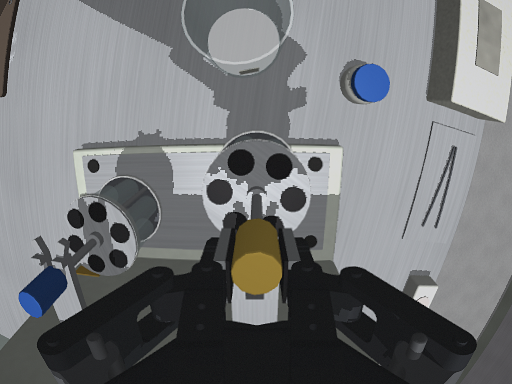

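View pics/s10z.png

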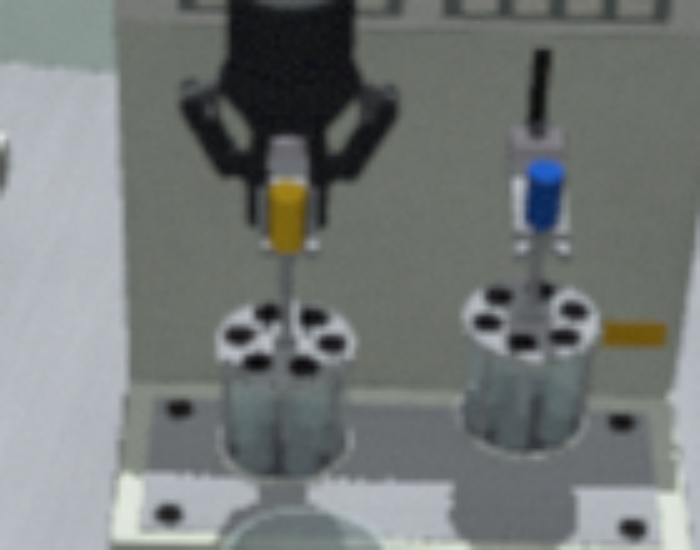

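Request:
servo_tool(moves=[[[0,0,0],[1.5,-10,0],0],[[0,0,0],[1.5,-10,0],0],[[0,0,0],[1.5,-10,0],0],[[0,0,0],[1.5,-10,0],0],[[0,0,0],[1,-7,0],0]])

```text
t: 19.4
position: [0.5723, -0.1973, 0.2768]
eef_rot: [-3.141, -0.0, 1.722]
wrist_force: [0.5, -0.2, -3.4]
width: 0.262
```

Request:
servo_tool(moves=[[[0,0,0],[0.5,-5,0],0],[[0,0,0],[0,0,0],0],[[0,0,0],[0,0,0],0]])

```text
t: 19.77
position: [0.5727, -0.2012, 0.2768]
eef_rot: [-3.142, -0.0, 1.723]
wrist_force: [-0.3, 0.0, -3.3]
width: 0.261
```

Request:
servo_tool(moves=[[[0,0,0],[0,-0.5,-4],0],[[0,0,0],[0,0,-4],0],[[0,0,0],[0,0,-3],0],[[0,0,0],[0,0,0],0]])

```text
t: 20.27
position: [0.5725, -0.2017, 0.2652]
eef_rot: [-3.141, -0.001, 1.723]
wrist_force: [-0.9, -0.7, -3.6]
width: 0.269
```

Request:
servo_tool(moves=[[[0,0,0],[0,0,-2],0],[[0,0,0],[0,0,-2],0],[[0,0,0],[0,0,0],0]])

```text
t: 20.65
position: [0.5726, -0.2019, 0.2616]
eef_rot: [-3.141, -0.0, 1.723]
wrist_force: [0.9, -0.7, -3.0]
width: 0.26
```

Request:
servo_tool(moves=[[[0,0,0],[0,0,-1],0],[[0,0,0],[0,0,-1],0],[[0,0,0],[0,0,0],0]])

```text
t: 21.02
position: [0.5727, -0.202, 0.2598]
eef_rot: [-3.142, -0.0, 1.723]
wrist_force: [-0.8, -0.7, -3.7]
width: 0.271
```

Request:
servo_tool(moves=[[[0,0,0],[0,0,-1],0],[[0,0,0],[0,0,0],0]])

```text
t: 21.28
position: [0.5728, -0.202, 0.2596]
eef_rot: [3.141, 0.0, 1.723]
wrist_force: [-0.9, 0.9, -0.2]
width: 0.266
```

Request:
servo_tool(moves=[[[0,0,0],[0,0,-1],0],[[0,0,0],[0,0,0],0]])

```text
t: 21.52
position: [0.5728, -0.202, 0.2596]
eef_rot: [3.141, 0.001, 1.723]
wrist_force: [-3.5, 2.1, 5.4]
width: 0.263
```

Contact at z = 0.2596, the height at which the red basket sat. Releasing, then checking.

Request:
servo_tool(moves=[[[0,0,0],[0,0,1],0],[[0,0,0],[0,0,0],0.35],[[0,0,0],[0,0,0],0.5],[[0,0,0],[0,0,0],0.8],[[0,0,0],[0,0,0],1]])

```text
t: 22.15
position: [0.5728, -0.202, 0.2586]
eef_rot: [3.142, -0.0, 1.723]
wrist_force: [0.2, -0.3, 0.3]
width: 0.906
```

Request:
servo_tool(moves=[[[0,0,0],[0,0,0],1],[[0,0,0],[0,0,15],1],[[0,0,0],[0,0,30],1],[[0,0,0],[0,0,27],1],[[0,0,0],[0,0,0],1]])

```text
t: 22.78
position: [0.574, -0.2026, 0.3353]
eef_rot: [3.136, 0.005, 1.723]
wrist_force: [0.4, 0.3, 0.8]
width: 1.002
```

```bash
python3 w.py w11
python3 - <<'E'
from h import *
p=pickle.load(open('w11.pkl','rb'));cv2.imwrite('pics/w11z.png',cv2.resize(p['img'][100:350,80:400],None,fx=2.3,fy=2.3))
E
```

```text
{'t': np.float64(22.775), 'position': array([ 0.574 , -0.2026,  0.3353]), 'eef_rot': array([3.1356, 0.0046, 1.7229]), 'width': np.float64(1.0021), 'joint_pos': array([-0.5058,  0.0764,  1.6293, -0.    ,  1.4282, -0.6579])}
297.3186396354542 256.33364127612464 189.4458375788756 [-0.5397419  -0.34181973  0.39177152] [ 0.56282957 -0.12990005  0.47748908]
```

View pics/w11z.png

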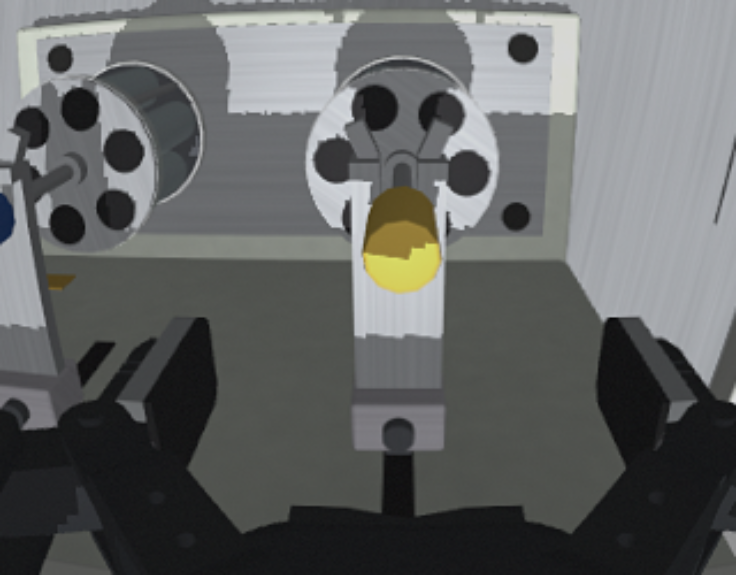

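Request:
servo_tool(moves=[[[0,0,0],[0,20,20],1],[[0,0,0],[-5,40,20],1],[[0,0,0],[-10,45,20],1],[[0,0,0],[-10,45,10],1],[[0,0,0],[-10,40,0],1]])

```text
t: 23.45
position: [0.5371, -0.0093, 0.4024]
eef_rot: [3.14, -0.0, 1.724]
wrist_force: [0.9, 0.4, -0.8]
width: 0.997
```

Request:
servo_tool(moves=[[[0,0,0],[0,0,0],1],[[0,0,0],[0,0,0],1]])

```text
t: 23.7
position: [0.5375, -0.0115, 0.4007]
eef_rot: [-3.141, 0.0, 1.724]
wrist_force: [-0.2, -0.2, -0.6]
width: 1.001
```

```bash
python3 w.py w12
python3 - <<'E'
from h import *
from rig import bot
P=[]
for n in('side','top'):
    p=bot.capture(n);P.append(p);cv2.imwrite(f'pics/{n}9.png',p['img'])
cv2.imwrite('pics/s9z.png',cv2.resize(P[0]['img'][80:310,180:340],None,fx=3,fy=2.6))
for k,c0 in(('yellow',[.573,-.203,.27]),('blue',[.413,-.229,.271]),('red',[.4495,.1865,.189])):
    obs=[]
    for q in P:
        o=cmask(q,k,silc(q,np.array(c0))[0],15)
        if o: obs.append((q,o[0][1]))
    if len(obs)<2: print(k,len(obs));continue
    r=least_squares(lambda c:np.concatenate([(silc(q,c)[0]-o) for q,o in obs]),c0,x_scale=.01);print(k,r.x.round(4),r.fun.round(2))
E
```

```text
{'t': np.float64(23.7), 'position': array([ 0.5375, -0.0115,  0.4007]), 'eef_rot': array([-3.1411e+00,  1.0000e-04,  1.7237e+00]), 'width': np.float64(1.0007), 'joint_pos': array([-2.1000e-01, -9.9100e-02,  1.6882e+00, -3.0000e-04,  1.5528e+00,
       -3.6290e-01])}
297.3186396354542 256.33364127612464 189.4458375788756 [-0.53036855 -0.17454892  0.51494113] [0.52733641 0.06068237 0.54328304]
yellow [ 0.5727 -0.2029  0.2734] [-0. -0.  0.  0.]
blue [ 0.4127 -0.2249  0.2759] [-0.13 -0.01  0.01  0.03]
red [0.4485 0.1873 0.1911] [ 0.2   0.03 -0.01 -0.16]
```

View pics/s9z.png

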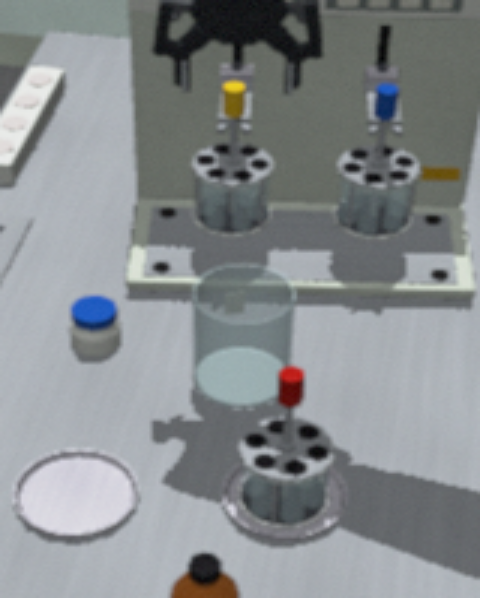

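View pics/top9.png

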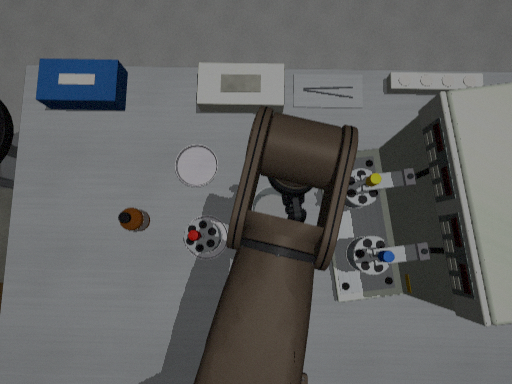

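```bash
python3 -c "
from rig import bot
print(bot.read_state()['t']);print(bot.job_done())"
```

```text
23.85
the job is handed in; nothing more can be done
None
```

The baskets are swapped and I handed the job in at about 24 s of the 64 s allowed; no verdict was reported. The red basket stands in the dish that was empty, and the yellow one hangs in fork a. I lowered both in 1 mm steps until the force reading showed contact, then let go.

**What the last checks showed**
- **Red basket:** it stands upright and centred in its dish in the side view. Its knob measured (0.4485, 0.1873) m, against about (0.449, 0.187) m for the middle of the dish.
- **Yellow basket:** it touched down at a tool height of 0.2596 m; the red one was gripped in its seat at 0.2594 m. The wrist picture shows it behind the lips, as the red one was.
- **Blue basket and bystanders:** the blue knob is in the same place in the top view as at the start. The bottle and jar look unmoved, and the beaker does too in the side view; I compared these by eye only. The beaker was mostly hidden by the arm in the last top view.
- **Robot:** the gripper was open and clear of everything, with no force reading beyond noise.

**Where checks disagreed**
- In the final fit, the yellow and blue knobs both came out 4–5 mm higher than the knobs measured in those forks at the start (0.273 and 0.276 m, against 0.269 and 0.271 m), and blue also about 4 mm nearer the front. Blue was never touched and its pixels did not change. I put this down to error in the camera fit and relied on the contact height for yellow.
- The different camera views disagreed by up to about 5 mm along the fork when locating a knob.

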